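# Swing the bench magnifier over the shell dish

## Robot

A 6-joint arm with a two-finger parallel gripper is mounted at the origin on a cart in front of the work surface, level with it; the furniture and walls round the work are solid. World frame = base frame: x ahead of the robot, y to its left, z up, the work surface at z = 0. Lengths are in m, angles in rad, forces in N, time in s.
With the tool pointing down it reaches from about 0.25 to 0.725 m from the base axis. Payload 4 kg.
Tool frame: the origin (TCP) lies midway between the tips of the shut fingers; the grasp point (between the pads) lies 19 mm behind it; z points along the fingers, y is the line along which they close (so a half turn about z gives the same grasp; the last joint's range is limited). The gripper opens to 85 mm and grips with 20 to 120 N. Pads are 22 mm wide; open, the fingers measure 114 mm over their backs; the gripper's body (76 mm by 85 mm) begins 54 mm behind the grasp point. The pads swing forward as they close: fully open they stand 13 mm farther back than shut.
Start: joints at [-1.205, 0.241, 0.005, 1.335, 0, 1.571], TCP at [0.179, -0.467, 0.231] pointing down, gripper open.
Joint ranges: [-2.72, 2.72], [-1.05, 1.87], [-1.09, 1.28], [-1.99, 2.15], [-1.42, 1.44], [-3.14, 3.14]. Speed limits (rad/s): [2.79, 2.79, 3.14, 3.14, 3.14, 3.14].

## Interface

Orientations are given as [roll, pitch, yaw] about the fixed x, y, z axes, in that order (R = Rz(yaw) Ry(pitch) Rx(roll)).
In Python, from cell import ctrl, viewer, finish_job, trace gives the robot as it stands.
- The arm moves only by the tool arm_command, never from a script. Its argument "plan" is text: rows parted by semicolons, each of 7 numbers parted by spaces: the turn, a rotation vector about the tool's x, y, z in rad, then the shift along the tool's x, y, z in mm, then the finger opening in mm, from 0 to 85.4. A call has 1 to 20 rows; each row shifts and turns the commanded pose from where the row before left it, along the tool's axes as they then stand; what a row does not reach is not made up. A row lasts 1/12 s, in which the tool goes at most 41.7 mm and 7.16 degrees, less where a joint would pass 70% of its speed; a pose out of reach is approached as far as the arm can. A call is refused whole if a number of a shift passes 41.7 or a number of a turn 0.125, either way. A call with a gripper value outside its range is refused whole. The fingers move at their own pace and stop on an object; "squeeze" is the grip in N (left out, the last holds). Time passes only in rows, so rows that do not move let the fingers close. It gives the time, the measured TCP pose, the force, the opening and the grip force at its end, in the units of the state.
- ctrl.get_state(): the state, without advancing time (a new reading comes with each control period).
- viewer.capture(name): name is "scene" or "top" or "wrist"; returns a dict with "color" (480x640x3 uint8, red, green, blue), "fovy" (degrees; the focal length in pixels is half the picture's height over the tangent of half this angle, whatever the lens; pixels are square), "cx", "cy" (the principal point, pixels), "k1" (the pictures are not rectified: a ray, as slopes to the right and down, at radius r is drawn at 1 + k1 r^2 times it, then the intrinsics apply), "cam_to_world" (4x4, takes a point from camera to world coordinates); the wrist camera has in their place "hand_eye" (4x4, takes a point from camera to tool coordinates, whose origin is the TCP and whose axes are the flange's). Camera axes: x right, y down, z forward; pixel columns grow to the right and rows downward; lengths in m; the calibration is good to about 2 mm. A picture is of the moment at which its call begins: read the wrist's pose just before it. There is no depth.
- finish_job(): hands the job in; it is judged then, once.
Trained networks look in the newest picture that a camera, given by its name, has taken for a name from the list of things; names that differ only in an ending like _2 or _b are one class to them, and where a whole thing is asked for, a point or a joint stands for the part that bears it (a point fixed in the world has none). Each returns a list of dicts, best first, with "p" (0 to 1); they miss things now and then, are a little off and sometimes report something else, mostly with a low value. They report only what shows in the picture. A call takes as long as a camera call. They do not tell look-alikes from the thing itself.
- trace(query, camera): "region" (480x640 bool, what is visible of it) and "uv" ([column, row] in pixels, amid what is visible of it).
The state is a dict: "time": time; "joint_pos": joint angles; "qd": joint speeds; "effort": joint torques, N m; "eef_pos": TCP position; "ee_rot": TCP orientation; "ft_force": force on the tool from outside, world axes, zero at the start; "moment": the same for the moment, N m; "opening": opening from 0.0 (shut) to 1.0 (fully open); "grasp_force": force on a finger pad.
Only numpy, scipy, OpenCV 4.12 (cv2) and the standard library are available. Lean on these libraries where they do the work, as an engineer would, in place of code of your own. Each camera call takes 0.05 s, during which the arm holds its last target. There are 200 camera calls.

## Task

Swing the arm of the bench magnifier by its upright handle until the lens is centred over the shell-shaped dish beside it, ready for looking for cracks, and let go of it there. Leave the dish where it lies.

Things in the scene. Friction and masses are not known exactly. Their poses are not given: they have to be found in the camera images.
- magnifier_arm: Swinging arm of the bench magnifier: a steel bar with a round framed lens, level, 130 mm above the table, on a fixed pillar with a round foot (124 mm across). Origin on the vertical pivot axis at the arm's mid-height; bar and lens lie along its own -x, z is up. It only turns about the pivot; about 1.2 N sideways at the handle moves it, and friction holds it where it is released.
- lens (a point): Centre of the lens, 190 mm from the pivot axis along the arm's -x; the lens with its dark frame measures 103 mm across and 9 mm thick.
- handle (a point): Middle of the arm's upright black round handle, 18 mm in diameter, 250 mm from the pivot axis along the arm's -x, just beyond the lens frame. The handle stands free from about 5 mm above the lens centre's height to 56 mm above it; this point is 30 mm above it (160 mm above the table).
- dish_mid (a point): Centre, half-way up, of the loose shell-shaped fluted ceramic dish, 78 x 108 x 42 mm, lying on the table on the circle that the lens swings over (within about 10 mm of it). A clay lump and a plaster tile mould lie on the same circle and are not wanted.
Mind the look-alikes: they are no part of the job. What is shaped like the part that bears dish_mid but red is not meant.

How it is judged:
At the end, for the whole second after the job is handed in: Seen from above, the lens centre stands within 20 mm of the dish's centre and stays there (horizontal distance between lens and dish_mid below 0.02 m); the robot touches nothing.
It fails at once if the dish is moved more than 15 mm from where it lay (distance of dish_mid from where it was at the start of the episode above 0.015 m).
It also fails if it takes over 40 s, if anything falls off the work surface, if the arm or the gripper's body presses on something with over 40 N, if the wrist force passes 120 N, or if a joint passes its speed limit or range.

## Working session

There is one attempt and no reset: what is moved stays moved. The work goes in short steps, Python scripts to look and compute and a tool call to move; the robot and the scene stay as the last step left them, time stands still between calls to the robot, and variables do not carry over. Pictures are saved under pics/ and viewed, at most 10 in all, crops included, and the job is handed in when it is done.

Besides the shell and the picture viewer there is one more tool, called by a JSON object that holds its "api" and its "payload". arm_command: Moves the arm, as the interface text tells. Its arguments: {"type":"object","properties":{"plan":{"type":"string"},"squeeze":{"type":"number"}},"required":["plan"]}

```bash
mkdir -p pics
cat > h.py <<'E'
import numpy as np, cv2
from cell import ctrl, viewer, finish_job, trace
def K(c):
    f=240/np.tan(np.radians(c["fovy"])/2); return np.array([[f,0,c["cx"]],[0,f,c["cy"]],[0,0,1.]])
def plane(c,uv,z,T=None):
    T=c["cam_to_world"] if T is None else T
    p=cv2.undistortPoints(np.array([[uv]],float),K(c),np.array([c["k1"],0,0,0,0.]))[0,0]
    d=T[:3,:3]@np.array([p[0],p[1],1]); o=T[:3,3]; return o+d*(z-o[2])/d[2]
def save(n,img): cv2.imwrite(f"pics/{n}.png",img[:,:,::-1])
E
python3 - <<'E'
from h import *
for cam in("scene","top"):
    c=viewer.capture(cam); save(cam+"0",c["color"]); print(cam,np.round(c["cam_to_world"][:3,3],3))
    for q,z in(("dish_mid",.021),("lens",.13),("handle",.16),("magnifier_arm",.13)):
        for r in trace(q,cam)[:4]:
            m=r["region"]; print(q,round(r["p"],2),np.round(r["uv"]),m.sum(),np.round(plane(c,r["uv"],z),3),c["color"][m].mean(0).round() if m.any() else "")
print(ctrl.get_state()["eef_pos"],ctrl.get_state()["ee_rot"])
E
```

```text
scene [0.18  0.487 0.928]
dish_mid 0.92 [339. 266.] 1456 [ 0.542 -0.078  0.021] [158. 149. 139.]
dish_mid 0.81 [428. 276.] 1363 [ 0.389 -0.157  0.021] [147.  17.  13.]
lens 0.94 [333. 196.] 2805 [ 0.6   -0.143  0.13 ] [115. 116. 115.]
handle 0.62 [339. 196.] 2923 [ 0.575 -0.124  0.16 ] [114. 116. 114.]
magnifier_arm 0.81 [333. 193.] 2842 [ 0.605 -0.148  0.13 ] [114. 116. 115.]
top [ 0.406 -0.042  0.952]
dish_mid 0.6 [346. 248.] 1511 [ 0.542 -0.08   0.021] [144. 135. 123.]
dish_mid 0.56 [424. 270.] 1547 [ 0.501 -0.238  0.021] [119.  18.  16.]
lens 0.86 [384. 211.] 3459 [ 0.596 -0.145  0.13 ] [112. 116. 114.]
handle 0.95 [385. 208.] 3536 [ 0.594 -0.143  0.16 ] [111. 115. 113.]
magnifier_arm 0.83 [390. 210.] 3394 [ 0.598 -0.154  0.13 ] [112. 117. 114.]
[ 0.1788374  -0.46688094  0.23127716] [-3.14151112e+00 -8.19685069e-06  3.65772378e-01]
```

View pics/scene0.png

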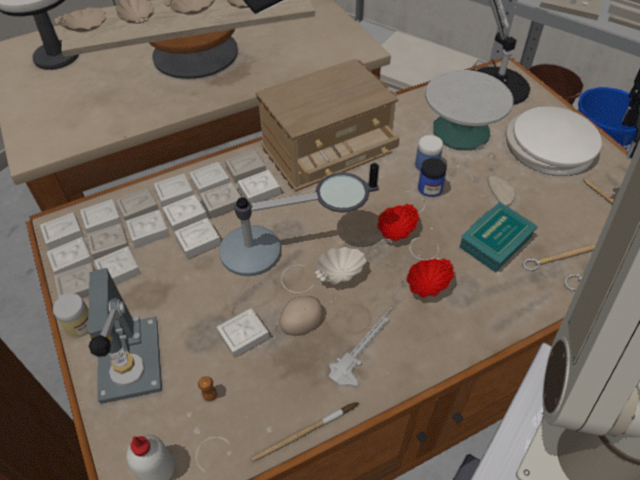

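View pics/top0.png

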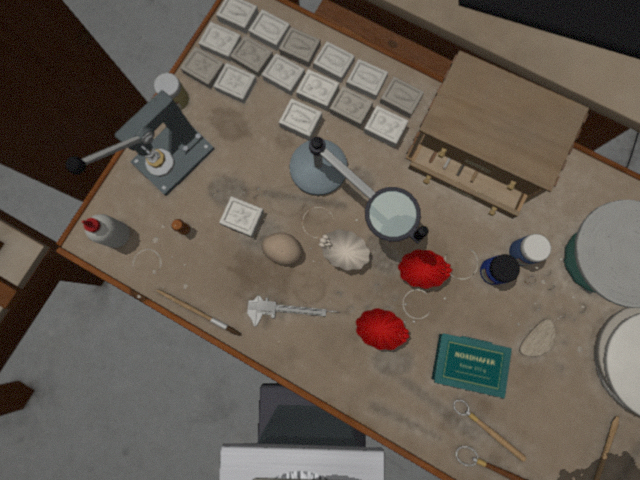

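Scene: the white shell dish is at (339,266) scene / (346,248) top. The red ones are look-alikes. The lens is at (343,191) / (393,214), the handle at (374,177) / (421,233) and the pillar top at (243,208) / (316,145).

```bash
cat >> h.py <<'E'
def tri(a,ua,b,ub):
    r=[]
    for c,u in((a,ua),(b,ub)):
        o=c["cam_to_world"][:3,3]; d=plane(c,u,0)-o; r.append((o,d/np.linalg.norm(d)))
    A=sum(np.eye(3)-np.outer(d,d) for o,d in r); B=sum((np.eye(3)-np.outer(d,d))@o for o,d in r)
    return np.linalg.solve(A,B)
E
python3 - <<'E'
from h import *
a=viewer.capture("scene"); b=viewer.capture("top")
for n,u,v in(("lens",(343,191),(393,214)),("handle",(374,177),(421,233)),("handletop",(373.5,167),(422,232)),("pillartop",(243,203),(316,145)),("dish",(339,266),(346,248))):
    print(n,np.round(tri(a,u,b,v),3))
print("foot",plane(a,(250,250),.01),plane(b,(319,167),.01))
for cam,c in(("scene",a),("top",b)):
    for q in ("dish_mid","lens"):
        r=[r for r in trace(q,cam) if q=="lens" or c["color"][r["region"]].mean(0)[1]>80][0]
        m=r["region"].astype(np.uint8); k=cv2.minAreaRect(cv2.findNonZero(m)); print(cam,q,k,plane(c,k[0],.018 if q!="lens" else .13), np.argwhere(m).min(0),np.argwhere(m).max(0))
l=plane(b,(393,214),.13); h=plane(b,(421,233),.17);print(l,h)
E
```

```text
lens [ 0.59  -0.16   0.133]
handle [ 0.552 -0.206  0.155]
handletop [ 0.549 -0.201  0.185]
pillartop [ 0.714 -0.017  0.151]
dish [ 0.543 -0.08   0.019]
foot [ 0.71704914 -0.01759076  0.01      ] [ 0.71785449 -0.02102523  0.01      ]
scene dish_mid ((339.8240051269531, 265.5320129394531), (35.32987976074219, 52.234554290771484), 79.69515228271484) [ 0.54310344 -0.08298126  0.018     ] [247 315] [284 365]
scene lens ((309.51837158203125, 200.23814392089844), (41.00875473022461, 150.697509765625), 75.57923126220703) [ 0.63015684 -0.10746131  0.13      ] [163 234] [217 378]
top dish_mid ((345.0000305175781, 249.5000457763672), (48.790367126464844, 38.890872955322266), 45.0) [ 0.53996084 -0.07842314  0.018     ] [230 320] [269 369]
top lens ((367.25, 188.75001525878906), (148.49241638183594, 53.03300857543945), 45.0) [ 0.63790052 -0.11362727  0.13      ] [137 310] [242 428]
[ 0.59111764 -0.16074063  0.13      ] [ 0.54954027 -0.20284779  0.17      ]
```

Run:
```python
import cv2
a=cv2.imread("pics/top0.png")[120:280,270:450]; b=cv2.imread("pics/scene0.png")[150:310,210:390]
cv2.imwrite("pics/crop.png",cv2.hconcat([cv2.resize(x,None,fx=2.2,fy=2.2,interpolation=3) for x in(a,b)]))
```

```text
(no output)
```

View pics/crop.png

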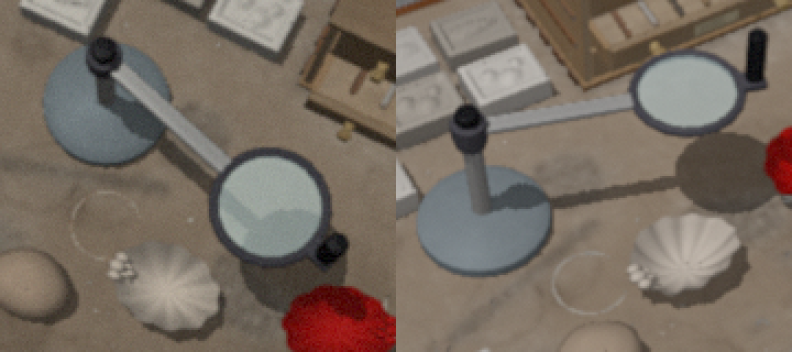

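The crop confirms the geometry. The pivot is at about (0.716, -0.019), the handle at about (0.550, -0.204) and the dish at about (0.542, -0.080), so the arm has to swing about -28.8°. I'll move above the handle first.

{"api": "arm_command", "payload": {"plan": "0 0 0 27.5 -7 0 85; 0 0 0 27.5 -7 0 85; 0 0 0 27.5 -7 0 85; 0 0 0 27.5 -7 0 85; 0 0 0 27.5 -7 0 85; 0 0 0 27.5 -7 0 85; 0 0 0 27.5 -7 0 85; 0 0 0 27.5 -7 0 85; 0 0 0 27.5 -7 0 85; 0 0 0 27.5 -7 0 85; 0 0 0 27.5 -7 0 85; 0 0 0 27.5 -7 0 85; 0 0 0 27.5 -7 0 85; 0 0 0 27.5 -7 0 85; 0 0 0 27.5 -7 0 85; 0 0 0 27.5 -7 0 85; 0 0 0 0 0 0 85; 0 0 0 0 0 0 85", "squeeze": 20}}

```text
time: 2.3
eef_pos: [0.5505, -0.2038, 0.2307]
ee_rot: [-3.141, 0.001, 0.369]
ft_force: [0.4, -0.2, -1.2]
opening: 0.993
grasp_force: 0.0
```

Run:
```python
from h import *
s=ctrl.get_state(); c=viewer.capture("wrist"); save("wrist1",c["color"])
from scipy.spatial.transform import Rotation as R
T=np.eye(4);T[:3,:3]=R.from_euler("xyz",s["ee_rot"]).as_matrix();T[:3,3]=s["eef_pos"];print(s["eef_pos"],s["ee_rot"])
W=T@c["hand_eye"]
for z in(.186,.135):
    q=np.linalg.inv(W)@[.5495,-.2045,z,1]; print(cv2.projectPoints(q[None,:3],np.zeros(3),np.zeros(3),K(c),np.array([c["k1"],0,0,0,0.]))[0])
```

```text
[ 0.55049334 -0.20383868  0.23066531] [-3.14121770e+00  7.85597078e-04  3.68505254e-01]
[[[321.60146878 260.15677666]]]
[[[321.62928941 233.29539921]]]
```

View pics/wrist1.png

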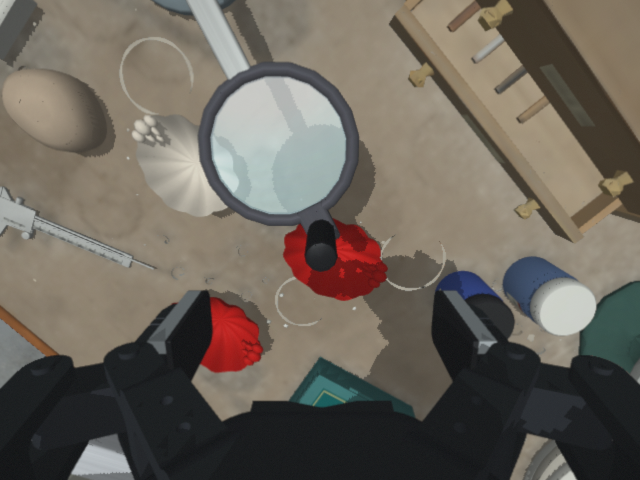

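The wrist view shows the handle top at (321,256), against a predicted (321.6,260), so it is centred between the fingers. Next I descend and grip.

{"api": "arm_command", "payload": {"plan": "0 0 0 1 0 14 85; 0 0 0 0 0 14 85; 0 0 0 0 0 14 85; 0 0 0 0 0 14 85; 0 0 0 0 0 14 85; 0 0 0 0 0 12 85; 0 0 0 0 0 0 60; 0 0 0 0 0 0 40; 0 0 0 0 0 0 25; 0 0 0 0 0 0 10; 0 0 0 0 0 0 10; 0 0 0 0 0 0 10; 0 0 0 0 0 0 10; 0 0 0 0 0 0 10", "squeeze": 20}}

```text
time: 3.52
eef_pos: [0.5511, -0.2047, 0.1504]
ee_rot: [3.14, -0.001, 0.366]
ft_force: [-0.5, 0.1, 4.4]
opening: 0.199
grasp_force: 21.8
```

Gripped (17 mm opening). Next, the arc increments in tool axes.

Run:
```python
import numpy as np
P=np.array([.716,-.019]);h=np.array([.551,-.2047])-P;r=np.hypot(*h);a0=np.arctan2(h[1],h[0]);d=np.array([.542,-.080])-P;a1=np.arctan2(d[1],d[0])
print(r,np.degrees([a0,a1]))
a=np.linspace(a0,a1,16);p=r*np.c_[np.cos(a),np.sin(a)];D=np.diff(p,axis=0)*1000;y=.366
print(np.round(np.c_[D@[np.cos(y),np.sin(y)],D@[np.sin(y),-np.cos(y)]],1), P+p[-1])
```

```text
0.24841394888371301 [-131.62204685 -160.68062398]
[[-3.7 -7.5]
 [-3.5 -7.6]
 [-3.2 -7.8]
 [-3.  -7.9]
 [-2.7 -8. ]
 [-2.4 -8. ]
 [-2.1 -8.1]
 [-1.9 -8.2]
 [-1.6 -8.2]
 [-1.3 -8.3]
 [-1.  -8.3]
 [-0.8 -8.4]
 [-0.5 -8.4]
 [-0.2 -8.4]
 [ 0.1 -8.4]] [ 0.48157446 -0.10118367]
```

{"api": "arm_command", "payload": {"plan": "0 0 0 -3.7 -7.5 0 10; 0 0 0 -3.5 -7.6 0 10; 0 0 0 -3.2 -7.8 0 10; 0 0 0 -3 -7.9 0 10; 0 0 0 -2.7 -8 0 10; 0 0 0 -2.4 -8 0 10; 0 0 0 -2.1 -8.1 0 10; 0 0 0 -1.9 -8.2 0 10; 0 0 0 -1.6 -8.2 0 10; 0 0 0 -1.3 -8.3 0 10; 0 0 0 -1 -8.3 0 10; 0 0 0 -0.8 -8.4 0 10; 0 0 0 -0.5 -8.4 0 10; 0 0 0 -0.2 -8.4 0 10; 0 0 0 0.1 -8.4 0 10; 0 0 0 0 0 0 10; 0 0 0 0 0 0 10; 0 0 0 0 0 0 10"}}

```text
time: 5.02
eef_pos: [0.4801, -0.1006, 0.1499]
ee_rot: [3.141, 0.001, 0.366]
ft_force: [-3.2, 0.2, 7.2]
opening: 0.201
grasp_force: 22.3
```

Run:
```python
from h import *
c=viewer.capture("top"); b=c["color"][100:340,200:520]; save("top2",cv2.resize(b,None,fx=2.4,fy=2.4))
```

```text
(no output)
```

View pics/top2.png

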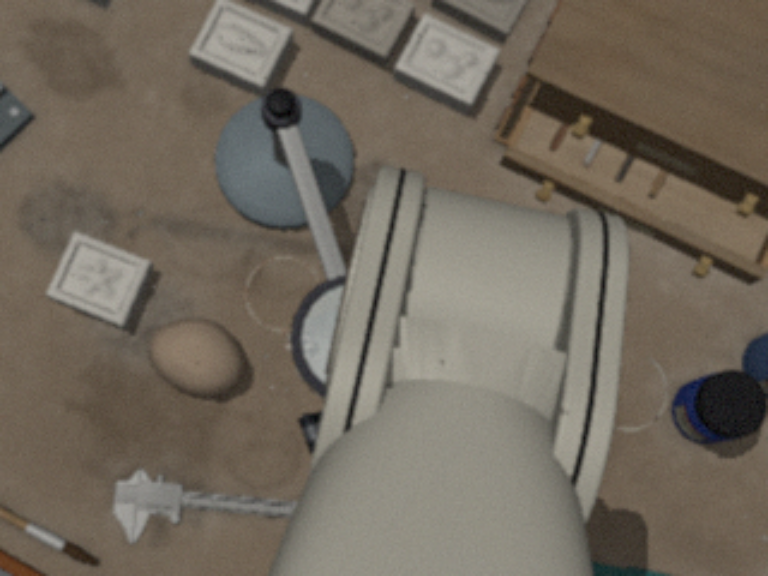

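The arm has swung with the gripper and the lens stands over the dish area, partly hidden by the robot. Now I release, rise and retreat a little toward the base so the cameras can see.

{"api": "arm_command", "payload": {"plan": "0 0 0 0 0 0 25; 0 0 0 0 0 0 40; 0 0 0 0 0 0 60; 0 0 0 0 0 0 85; 0 0 0 0 0 0 85; 0 0 0 0 0 0 85; 0 0 0 0 0 -10 85; 0 0 0 0 0 -20 85; 0 0 0 0 0 -20 85; 0 0 0 0 0 -20 85; 0 0 0 0 0 -20 85; 0 0 0 -25 0 0 85; 0 0 0 -25 10 0 85; 0 0 0 -25 20 0 85; 0 0 0 -10 25 0 85; 0 0 0 0 25 0 85; 0 0 0 0 25 0 85; 0 0 0 0 25 0 85; 0 0 0 0 0 0 85; 0 0 0 0 0 0 85"}}

```text
time: 6.73
eef_pos: [0.4484, -0.2538, 0.2394]
ee_rot: [-3.141, 0.0, 0.364]
ft_force: [0.2, -0.1, -0.3]
opening: 0.999
grasp_force: 0.0
```

Run:
```python
from h import *
a=viewer.capture("scene"); b=viewer.capture("top")
f=lambda c,y,x: cv2.resize(c["color"][y:y+160,x:x+180],None,fx=2.2,fy=2.2,interpolation=3)
save("after",np.hstack([f(b,130,270),f(a,160,220)]))
for q,z in(("dish_mid",.02),("lens",.13)):
  for cam,c in(("scene",a),("top",b)):
    for r in trace(q,cam)[:3]: print(q,cam,r["p"],r["uv"],plane(c,r["uv"],z).round(3))
```

```text
dish_mid scene 0.95 [400.2, 222.8] [ 0.501 -0.244  0.02 ]
dish_mid scene 0.92 [427.0, 275.4] [ 0.391 -0.157  0.02 ]
dish_mid scene 0.66 [338.8, 268.0] [ 0.541 -0.076  0.02 ]
dish_mid top 0.75 [425.4, 270.2] [ 0.501 -0.241  0.02 ]
dish_mid top 0.74 [382.3, 330.9] [ 0.378 -0.154  0.02 ]
lens scene 0.9 [337.1, 224.2] [ 0.554 -0.088  0.13 ]
lens top 0.7 [341.8, 239.8] [ 0.542 -0.068  0.13 ]
```

View pics/after.png

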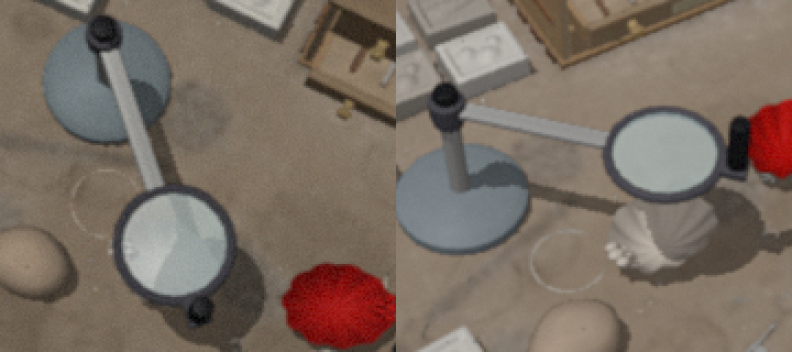

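The lens frame centre is at top (349.5,240.9) and scene (342.3,229.1). The dish is unmoved beneath it, and the gripper is clear.

Run:
```python
from h import *
a=viewer.capture("scene"); b=viewer.capture("top")
l=tri(a,(342.3,229.1),b,(349.5,240.9)); e=np.hypot(l[0]-.542,l[1]+.08); print(l,plane(a,(342.3,229.1),.13),plane(b,(349.5,240.9),.13),e)
if e<.009: print(finish_job())
```

```text
[ 0.53944931 -0.08194139  0.13173636] [ 0.54014627 -0.0832084   0.13      ] [ 0.53981331 -0.08199175  0.13      ] 0.003205460791193733
the job is handed in; nothing more can be done
None
```

The lens is centred about 3 mm from the dish's centre by my camera measurement, the handle is released with the gripper clear, the dish shows no visible shift, and the job is handed in (no verdict came back).

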